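# Raise the extraction box window to its mark and start the suction

### The job

Get the dust extraction box ready for trimming the model inside: with the fingertips, gently push its counterweighted window up from beneath the black lip until the red pointer on the window is level with the green line on the right-hand post, and leave it there. Then press the green start button on the bench right down and let it come up again. Only touch and push: do not pinch the lip, and leave the model and everything else on the bench where they stand.

Things in the scene. Friction and masses are not known exactly. Their poses are not given: they have to be found in the camera images.
- extraction_box: fixed dust extraction box, 150 deep x 280 wide, white roof at 255 mm, clear sides, two aluminium posts 30 x 30 mm, 402 mm tall, at its front (centres x = -70, y = +-125 mm in its frame). Origin: centre of its underside, on the bench; x points into the box (the window at the front looks to -x), y to its left, z up. Floor 6 mm thick, front sill 31 mm high. The space in front of the window is free
- sash (a joint): height of the window in m above its lowest position: 0 = lowest (lip underside 115 mm above the bench), grows as it slides straight up, stop at 0.17. It starts between 0 and 0.03. A hidden counterweight balances it; a friction of about 4 N must be overcome either way, and it stays where it is left. Not to be moved faster than 0.3 m/s
- lip_edge (a point): middle of the lower front edge of the black lip along the window's foot. The lip is flat, 200 mm long (along y), sticks out 45 mm in front of the window, 10 mm thick (the upper 4 mm a rubber cap, set back 5 mm); the space beneath it is open. Fingers pressing on its top and underside at once count as pinching. x points into the box, y left along the lip, z up
- sash_pointer (a point): front of the short red pointer (26 mm wide, 6 mm thick) on the window's right-hand stile, at mid-thickness, 50 mm above the lip's underside. It moves with the window
- height_mark: white clip, 34 x 16 mm, with a green line 6 mm thick along its middle, on the front of the right-hand post; fixed, at a height of 250 to 300 mm that differs from run to run and is always above the pointer at the start. Origin: the end of the green line nearest the window, at the line's mid-thickness; axes as the box's
- start_button (a joint): travel of the green push button in m: 0 = up, 0.006 = fully down; counts as pressed beyond 0.004. A spring of about 5 N at full travel brings it up again
- start_button_top (a point): centre of the button's top face; round green button of 34 mm diameter in a grey fixed housing on the bench, to the right of the extraction box; it is pressed straight down
- study_model: loose pale blue plaster study model, 84 x 75 x 39 mm, on the floor inside the extraction box behind the window; stays where it is. Origin: centre of its underside
- wax_pot: loose dark pot with rose wax, 68 mm across, 52 mm tall; stays where it is. Origin: centre of its underside
- dropper_bottle: loose clear dropper bottle, 35 mm across, 89 mm tall; stays where it is. Origin: centre of its underside
- burs_case: loose grey-green tin case, 70 x 111 x 25 mm; stays where it is. Origin: centre of its underside
- marker_pen: loose white marker pen with red cap, 124 mm long, 15 mm thick; stays where it is. Origin: centre of its underside
- plaster_spatula: loose plaster spatula with wooden handle, 213 mm long, 20 mm thick; stays where it is. Origin: centre of its underside
Mind the look-alikes: they are no part of the job. Of the things that look like the part that bears start_button, take the one that is nearest to the robot's base at the start.

How it is judged (in metres and radians):
On the way, in this order (a step that is already met when the one before it is completed fails the run):
1. the window stands still with its red pointer level with the green line (within 8 mm) (z of sash_pointer in the frame of height_mark between -0.008 and 0.008 m and velocity of joint sash between -0.01 and 0.01 m/s), for 0.3 s.
2. the start button is pressed down (beyond 4 mm of its 6 mm) (value of joint start_button above 0.004 m), for 0.05 s.
At the end, for the whole second after the job is handed in: the window rests with its red pointer within 8 mm of the height of the green line, the start button is up again (below 1.5 mm), and no bystander stands more than 30 mm from where it was (all of step 1 and value of joint start_button below 0.0015 m and distance of each of study_model, wax_pot, dropper_bottle, burs_case, marker_pen, plaster_spatula from where it was at the start of the episode below 0.03 m); the robot touches nothing.
It fails at once if the lip is pinched: fingers press on its top and on its underside at once (over 1 N each) (contact force between each of sash_c0, sash_c1 and the fingers above 1 N).
It fails at once if the window is flung: faster than 0.3 m/s (velocity of joint sash above 0.3 m/s or velocity of joint sash below -0.3 m/s).
It fails at once if a bystander is moved by more than 30 mm or lifted (distance of any of study_model, wax_pot, dropper_bottle, burs_case, marker_pen, plaster_spatula from where it was at the start of the episode above 0.03 m).
It also fails if it takes over 48 s, if anything falls off the work surface, if the arm or the gripper's body presses on something with over 40 N, if the wrist force passes 120 N, or if a joint passes its speed limit or range.

### The arm

A 6-joint arm with a two-finger parallel gripper is mounted at the origin on a cart in front of the work surface, level with it; the furniture and walls round the work are solid. World frame = base frame: x ahead of the robot, y to its left, z up, the work surface at z = 0. Lengths are in m, angles in degrees, forces in N, time in s.
With the tool pointing down it reaches from about 0.3 to 0.75 m from the base axis. Payload 8.5 kg.
Tool frame: the origin (TCP) lies midway between the tips of the shut fingers; the grasp point (between the pads) lies 19 mm behind it (env.grip_depth is the distance from the TCP to the grasp point, in m); x points along the fingers, y is the direction in which the jaws open and shut, and the axes are right-handed (so a half turn about x gives the same grasp; the last joint's range is limited). The gripper opens to 85 mm and grips with 20 to 120 N. Pads are 22 mm wide; open, the fingers measure 114 mm over their backs; the gripper's body (76 mm by 85 mm) begins 54 mm behind the grasp point. The pads swing forward as they close: fully open they stand 13 mm farther back than shut.
Start: joints at [-75.418, 21.807, 74.336, -0, 83.858, -12.336], TCP at [0.249, -0.49, 0.231] pointing down, gripper open.
Joint ranges: [-178.18, 178.18], [-50.72, 133.34], [12.68, 142.11], [-81.47, 261.47], [9.98, 163.14], [-165.26, 165.26]. Speed limits (degrees/s): [136.94, 136.94, 180, 180, 180, 180].

### API

Orientations are given as a 3x3 rotation matrix whose columns are the frame's x, y, z axes.
In Python, from rig import env gives the robot as it stands.
- The arm moves only by the tool play_rows, never from a script. Its arguments are lists of equal length, an entry for each row: "travel": the shift along the world's x, y, z in cm, a list of three; "rotation": the turn, a rotation vector about the world's x, y, z in rad, a list of three; "claw": the finger opening in cm, from 0 to 8.54. A call has 1 to 12 rows; each row shifts and turns the pose as measured when the row begins; what a row does not reach is not made up. A row lasts 1/12 s, in which the tool goes at most 41.7 mm and 7.16 degrees, less where a joint would pass 70% of its speed; a pose out of reach is approached as far as the arm can. A call is refused whole if a number of a shift passes 4.17 or a number of a turn 0.125, either way. A call with a gripper value outside its range is refused whole. The fingers move at their own pace and stop on an object; "squeeze" is the grip in N (left out, the last holds). Time passes only in rows, so rows that do not move let the fingers close. It gives the time, the measured TCP pose, the force and the opening at its end, in the units of the state.
- env.observe(): the state, without advancing time (a new reading comes with each control period).
- env.get_image(name): name is "scene" or "side" or "wrist"; returns the picture (420x560x3 uint8, red, green, blue); there is no depth.
- env.camera_info(name): a dict with "vertical_fov" (degrees; the focal length in pixels is half the picture's height over the tangent of half this angle, whatever the lens; pixels are square), "cx", "cy" (the principal point, pixels), "eye" and "rotation" of the camera in the world. Camera axes: x right, y down, z forward; pixel columns grow to the right and rows downward; lengths in m; the calibration is good to about 2 mm. The wrist camera is an equidistant fisheye: a pixel r from the principal point sees the ray r / f radians off the axis. A picture is of the moment at which its call begins: read the wrist's pose just before it. camera_info takes no time and is no camera call; for the wrist camera it gives the pose at the moment of the call.
- env.close_job(): hands the job in, once; it reports no verdict.
The state is a dict: "time_s": time; "q": joint angles; "qvel": joint speeds; "joint_efforts": joint torques, N m; "position": TCP position; "tool_rot": TCP orientation; "ft_force": force on the tool from outside, world axes, zero at the start; "wrist_torque": the same for the moment, N m; "grip_width": finger opening in m.
Only numpy, scipy, OpenCV 4.12 (cv2) and the standard library are available. Lean on these libraries where they do the work, as an engineer would, in place of code of your own. Each camera call takes 0.05 s, during which the arm holds its last target.

## Working session

There is one attempt and no reset: what is moved stays moved. The work goes in short steps, Python scripts to look and compute and a tool call to move; the robot and the scene stay as the last step left them, time stands still between calls to the robot, and variables do not carry over. Pictures are saved under pics/ and viewed, and the job is handed in when it is done.

Besides the shell and the picture viewer there is one more tool, called after "Emit:" as name(argument=value, ...), one argument or row to a line, values as JSON. play_rows: Moves the arm, as the interface text tells. Its arguments: {"type":"object","properties":{"travel":{"type":"array","items":{"type":"array","items":{"type":"number"}}},"rotation":{"type":"array","items":{"type":"array","items":{"type":"number"}}},"claw":{"type":"array","items":{"type":"number"}},"squeeze":{"type":"number"}},"required":["travel","rotation","claw"]}

```bash
mkdir -p pics; ls; python3 - <<'E'
from rig import env
import cv2
o=env.observe();print(o['time_s'],o['position'],o['tool_rot'],o['grip_width'],o['ft_force'])
for n in ["scene","side","wrist"]:
    i=env.camera_info(n);print(n,i)
    im=env.get_image(n);cv2.imwrite(f"pics/{n}0.png",im[:,:,::-1])
E
```

```text
pics
0.0 [ 0.24892396 -0.49010649  0.23071392] [[-3.33952813e-04  4.52731494e-01 -8.91646837e-01]
 [ 1.43002464e-03 -8.91645759e-01 -4.52731483e-01]
 [-9.99998922e-01 -1.42626790e-03 -3.49649584e-04]] 0.08566461279282947 [-0.50899107  0.21113953 -0.06226189]
scene {'vertical_fov': 49.212384817535174, 'cx': 273.8664354504976, 'cy': 210.68898419629537, 'eye': array([-0.63946447,  0.57719102,  0.79869298]), 'rotation': array([[-0.43292272, -0.38543335,  0.81487364],
       [-0.901426  ,  0.18208472, -0.39278025],
       [ 0.00301457, -0.90459178, -0.42626826]])}
side {'vertical_fov': 54.55251718678199, 'cx': 279.04244478614834, 'cy': 213.38918039735375, 'eye': array([-0.41873182, -0.44672425,  0.80541697]), 'rotation': array([[ 0.42886445, -0.44595311,  0.78562148],
       [-0.90320617, -0.22817717,  0.36352964],
       [ 0.01714371, -0.86548311, -0.50064467]])}
wrist {'vertical_fov': 65.70646984690485, 'cx': 279.8639632491777, 'cy': 212.16365862834044, 'eye': array([ 0.31089073, -0.45904639,  0.37321761]), 'rotation': array([[ 4.52024063e-01, -8.57700879e-01, -2.44996835e-01],
       [-8.92005574e-01, -4.34809167e-01, -1.23559880e-01],
       [-5.49452076e-04,  2.74390581e-01, -9.61618171e-01]])}
```

View pics/scene0.png

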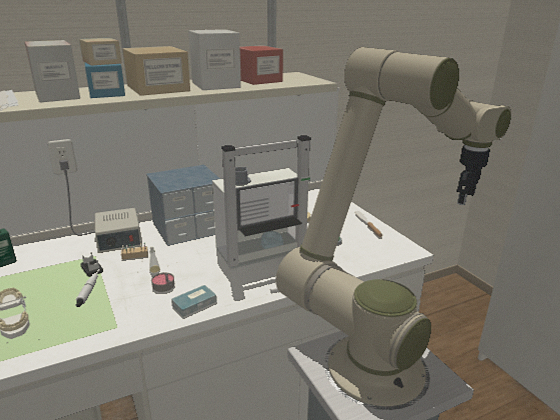

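View pics/side0.png

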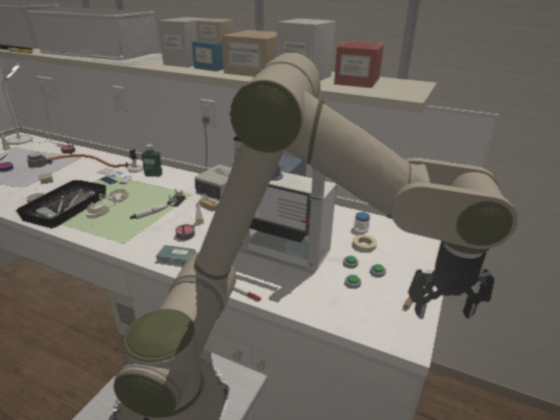

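View pics/wrist0.png

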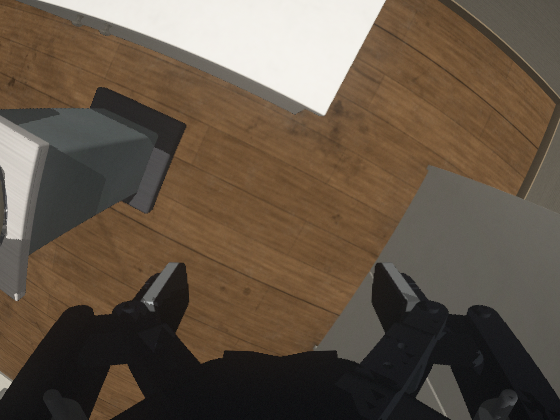

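The scene view shows the box: posts at about (228,200) and (304,170), lip at (268,226), red pointer near (295,206). The side view shows three green buttons at (351,261), (378,269) and (353,281), a pen at (245,293) and the spatula at about (410,297). I'll enlarge these areas and cast rays for the buttons.

```bash
cat > h.py <<'E'
import numpy as np,cv2
from rig import env
class Cam:
    def __init__(s,n,info=None):
        i=info or env.camera_info(n);s.R=np.array(i['rotation']);s.e=np.array(i['eye']);s.cx=i['cx'];s.cy=i['cy'];s.n=n
        s.f=210/np.tan(np.radians(i['vertical_fov'])/2)
    def ray(s,u,v):
        x=(u-s.cx);y=(v-s.cy)
        if s.n=='wrist':
            r=np.hypot(x,y);t=r/s.f;d=np.array([np.sin(t)*x/max(r,1e-9),np.sin(t)*y/max(r,1e-9),np.cos(t)])
        else: d=np.array([x,y,s.f])
        d=s.R@d;return d/np.linalg.norm(d)
    def plane(s,u,v,val,ax=2):
        d=s.ray(u,v);return s.e+d*(val-s.e[ax])/d[ax]
    def proj(s,p):
        c=s.R.T@(np.array(p)-s.e)
        if s.n=='wrist':
            r=np.hypot(c[0],c[1]);t=np.arctan2(r,c[2]);return np.array([s.cx+s.f*t*c[0]/r,s.cy+s.f*t*c[1]/r])
        return np.array([s.cx+s.f*c[0]/c[2],s.cy+s.f*c[1]/c[2]])
def tri(c1,p1,c2,p2):
    d1=c1.ray(*p1);d2=c2.ray(*p2)
    A=np.stack([d1,-d2],1);t=np.linalg.lstsq(A,c2.e-c1.e,rcond=None)[0]
    a=c1.e+t[0]*d1;b=c2.e+t[1]*d2;return (a+b)/2,np.linalg.norm(a-b)
def blobs(im,kind,mina=4):
    h=cv2.cvtColor(im,cv2.COLOR_RGB2HSV);H,S,V=[h[:,:,k].astype(int) for k in range(3)]
    if kind=='green': m=(H>40)&(H<85)&(S>110)&(V>40)
    else: m=((H<8)|(H>172))&(S>130)&(V>70)
    n,l,st,c=cv2.connectedComponentsWithStats(m.astype(np.uint8))
    return [(st[k].tolist(),c[k].round(1).tolist()) for k in range(1,n) if st[k,4]>=mina]
def crop(im,x0,y0,x1,y1,s,name):
    cv2.imwrite(name,cv2.resize(im[y0:y1,x0:x1,::-1],None,fx=s,fy=s,interpolation=cv2.INTER_CUBIC))
E
python3 - <<'E'
from h import *
a=cv2.imread('pics/side0.png')[:,:,::-1];b=cv2.imread('pics/scene0.png')[:,:,::-1]
S=Cam('side')
for x in blobs(a,'green'):
    p=S.plane(*x[1],0.025);print(x,p,np.hypot(*p[:2]))
print('red',blobs(a,'red'));print('scene g',blobs(b,'green'));print('scene r',blobs(b,'red'))
crop(a,220,170,420,310,4,'pics/s1.png');crop(b,200,120,400,310,4,'pics/c1.png')
E
```

```text
([349, 257, 5, 3, 10], [351.0, 258.1]) [ 0.65114617 -0.2111294   0.025     ] 0.6845195086289689
red [([249, 293, 10, 6, 20], [253.5, 295.8])]
scene g [([0, 237, 14, 25, 92], [7.3, 252.8])]
scene r [([292, 204, 6, 3, 10], [294.7, 205.1]), ([129, 236, 3, 3, 5], [130.2, 236.8])]
```

View pics/s1.png

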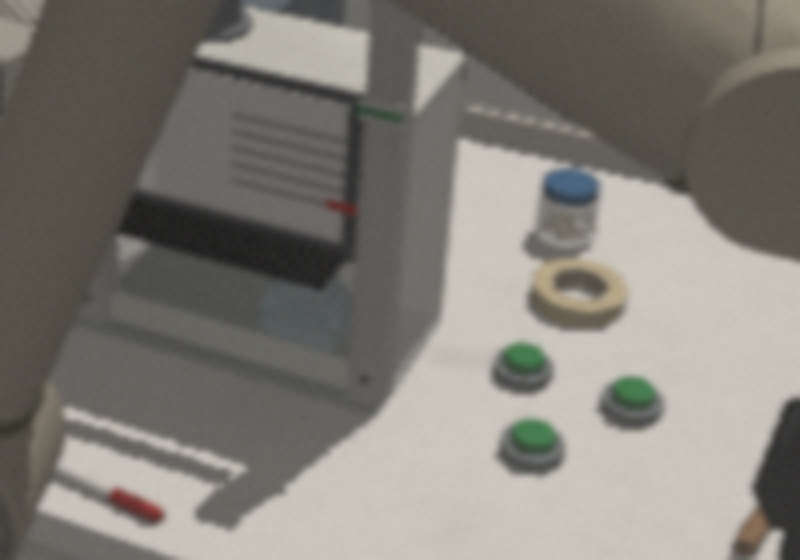

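View pics/c1.png

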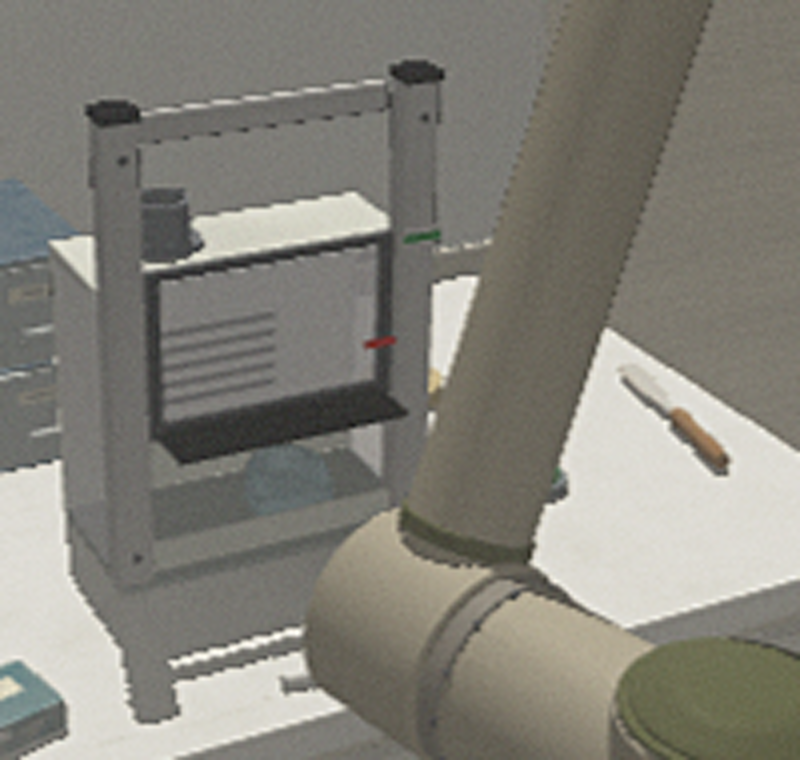

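```bash
python3 - <<'E'
from h import *
S=Cam('side');C=Cam('scene')
sd=lambda x,y:(220+(x+.5)/4-.5,170+(y+.5)/4-.5)
sc=lambda x,y:(200+(x+.5)/4-.5,120+(y+.5)/4-.5)
for n,a,b in [('markin',(358,109),(405,239)),('markout',(402,117),(440,236)),('ptr in',(326,204),(365,346)),('ptr out',(356,211),(396,341)),('lip FR low',(322,290),(408,413))]:
    p,r=tri(S,sd(*a),C,sc(*b));print(n,p.round(4),r.round(4))
print('lipFL z .12,.13',C.plane(*sc(182,463),.12),C.plane(*sc(182,463),.13), C.plane(*sc(408,413),.12))
for b in [(523,357),(633,391),(534,435)]:
    p=S.plane(*sd(*b),.03);print('btn',sd(*b),p.round(4),np.hypot(*p[:2]))
for b in [(523,378),(633,414),(532,458)]:
    p=S.plane(*sd(*b),.01);print('house',p.round(4),np.hypot(*p[:2]))
print('post foot',S.plane(*sd(347,383),.0),S.plane(*sd(378,412),0),S.plane(*sd(440,318),0))
print('Lpost', C.plane(*sc(120,582),0),C.plane(*sc(155,577),0))
print('spatula',C.plane(*sc(622,370),.01),C.plane(*sc(722,468),.01))
E
```

```text
markin [ 0.5507 -0.0916  0.2669] 0.0004
markout [ 0.5525 -0.1241  0.2654] 0.0033
ptr in [ 0.5653 -0.0653  0.1726] 0.0
ptr out [ 0.5607 -0.0912  0.1749] 0.002
lip FR low [ 0.5211 -0.0828  0.1271] 0.0009
lipFL z .12,.13 [0.53358765 0.11086472 0.12      ] [0.51630366 0.11773567 0.13      ] [ 0.53423167 -0.09001911  0.12      ]
btn (350.375, 258.875) [ 0.6393 -0.2121  0.03  ] 0.6735831718807175
btn (377.875, 267.375) [ 0.635 -0.302  0.03 ] 0.7031364900425291
btn (353.125, 278.375) [ 0.548  -0.2481  0.03  ] 0.6015671543890211
house [ 0.6391 -0.2143  0.01  ] 0.6740464787541374
house [ 0.633  -0.3052  0.01  ] 0.7027162700226586
house [ 0.5459 -0.2494  0.01  ] 0.6001319320531032
post foot [ 0.58146888 -0.08520222  0.        ] [ 0.55762392 -0.12130479  0.        ] [ 0.7025688  -0.12238053  0.        ]
Lpost [0.57348341 0.15208604 0.        ] [0.56840641 0.12346959 0.        ]
spatula [ 0.71674533 -0.43856423  0.01      ] [ 0.50660203 -0.40114608  0.01      ]
```

Named candidates for the button: (350,259), (378,267) and (353,278). The last is nearest to the base, at 0.60 m against 0.67 and 0.70, and the crop shows it as the front one of the three. The mark is at z≈0.266, the pointer at z≈0.174 and the lip's front edge at x≈0.521. I'll move to free space and learn the arm's kinematics on the way.

Emit:
play_rows(
  travel=[
    [1,3.2,0.8],
    [1,3.2,0.8],
    [1,3.2,0.8],
    [1,3.2,0.8],
    [1,3.2,0.8],
    [1,3.2,0.8],
    [1,3.2,0.8],
    [1,3.2,0.8],
  ],
  rotation=[
    [0,0,0],
    [0,0,0],
    [0,0,0],
    [0,0,0],
    [0,0,0],
    [0,0,0],
    [0,0,0],
    [0,0,0],
  ],
  claw=[0,0,0,0,0,0,0,0],
)

```text
time_s: 0.82
position: [0.3273, -0.227, 0.2919]
tool_rot: [[-0.004, 0.444, -0.896], [0.009, -0.896, -0.444], [-1.0, -0.01, -0.001]]
ft_force: [0.5, -0.1, 0.7]
grip_width: 0.0
```

```bash
cat > st.py <<'E'
from h import *
np.set_printoptions(precision=4,suppress=True)
o=env.observe();print(o['time_s'],'q',np.round(o['q'],2),'p',o['position'],'\n',o['tool_rot'],'F',np.round(o['ft_force'],2),o['grip_width'])
import json
open('log.txt','a').write(json.dumps([list(map(float,o['q'])),list(map(float,o['position'])),np.array(o['tool_rot']).tolist()])+'\n')
E
python3 st.py
```

```text
0.8167 q [-52.     3.89  88.34   0.15  88.33  11.61] p [ 0.3273 -0.227   0.2919] 
 [[-0.004   0.4444 -0.8958]
 [ 0.0093 -0.8958 -0.4444]
 [-0.9999 -0.0101 -0.0005]] F [ 0.55 -0.11  0.68] 3.6821393113437275e-05
```

Emit:
play_rows(
  travel=[
    [0,0,1],
    [0,0,1],
    [0,0,1],
    [0,0,1],
  ],
  rotation=[
    [0.074,-0.095,0],
    [0.074,-0.095,0],
    [0.074,-0.095,0],
    [0.074,-0.095,0],
  ],
  claw=[0,0,0,0],
)

```text
time_s: 1.15
position: [0.3353, -0.2107, 0.3362]
tool_rot: [[0.371, 0.499, -0.783], [0.304, -0.862, -0.405], [-0.878, -0.088, -0.471]]
ft_force: [0.2, 0.3, -0.8]
grip_width: 0.0001
```

```bash
python3 st.py
```

```text
1.15 q [-68.54   0.68  89.64  27.44  98.16  -5.39] p [ 0.3353 -0.2107  0.3362] 
 [[ 0.3708  0.4986 -0.7835]
 [ 0.3036 -0.8624 -0.4051]
 [-0.8777 -0.0877 -0.4712]] F [ 0.18  0.31 -0.81] 0.00013732018153054986
```

Emit:
play_rows(
  travel=[
    [0,0,1],
    [0,0,1],
    [0,0,1],
    [0,0,1],
  ],
  rotation=[
    [0,-0.12,0],
    [0,-0.12,0],
    [0,-0.12,0],
    [0,-0.12,0],
  ],
  claw=[0,0,0,0],
)

```text
time_s: 1.48
position: [0.3358, -0.2123, 0.3794]
tool_rot: [[0.746, 0.479, -0.462], [0.301, -0.862, -0.407], [-0.593, 0.165, -0.788]]
ft_force: [0.4, 0.1, -0.5]
grip_width: -0.0
```

```bash
python3 st.py
```

```text
1.4833 q [-84.95  -4.16  99.23  51.53 100.43 -26.12] p [ 0.3358 -0.2123  0.3794] 
 [[ 0.7464  0.4789 -0.4621]
 [ 0.3012 -0.8623 -0.4071]
 [-0.5935  0.1647 -0.7878]] F [ 0.43  0.14 -0.5 ] -3.2043134236420304e-05
```

```bash
cat > kin.py <<'E'
from h import *
import json
from scipy.spatial.transform import Rotation as Ro
np.set_printoptions(precision=4,suppress=True)
D=[json.loads(l) for l in open('log.txt')]
D.append([[-75.418,21.807,74.336,0,83.858,-12.336],[.24892,-.49011,.23071],[[-3.3395e-4,.452731,-.891647],[.00143,-.891646,-.452731],[-.999999,-.00142627,-.00034965]]])
rz=lambda a:Ro.from_euler('z',a,degrees=True).as_matrix()
ry=lambda a:Ro.from_euler('y',a,degrees=True).as_matrix()
def frames(q):
    A=rz(q[0]);B=A@ry(q[1]);C=B@ry(q[2]);E=C@rz(q[3]);F=E@ry(q[4]);G=F@rz(q[5]);return A,B,C,E,F,G
def row(q):
    A,B,C,E,F,G=frames(q)
    # d1z, lateral y (shoulder), a2 z, forearm x, d4 z, wrist y, L
    return np.stack([A[:,2],A[:,0],A[:,1],B[:,2],C[:,0],C[:,2],E[:,0],F[:,1],F[:,0],F[:,2]],1)
names='d1 ax lat a2 fx d4 ex wy gx L'.split()
M=np.vstack([row(d[0]) for d in D]);y=np.concatenate([d[1] for d in D])
lam=1e-4
x=np.linalg.lstsq(np.vstack([M,lam*np.eye(len(names))]),np.concatenate([y,np.zeros(len(names))]),rcond=None)[0]
Ks=[frames(d[0])[5].T@np.array(d[2]) for d in D]
K=Ro.from_matrix(np.array(Ks)).mean().as_matrix()
def fk(q): return row(q)@x, frames(q)[5]@K
if __name__=='__main__':
    print(dict(zip(names,x.round(4))),'res',np.abs(M@x-y).max(), np.linalg.svd(M)[1])
    print(K, max(np.abs(k-K).max() for k in Ks))
E
python3 kin.py
```

```text
{'d1': np.float64(0.1318), 'ax': np.float64(0.004), 'lat': np.float64(0.1194), 'a2': np.float64(0.5365), 'fx': np.float64(0.1036), 'd4': np.float64(0.3548), 'ex': np.float64(-0.0), 'wy': np.float64(-0.0019), 'gx': np.float64(0.008), 'L': np.float64(0.2581)} res 0.00018866304483855512 [4.3482 3.4593 2.8343 0.8274 0.5561 0.2954 0.076  0.0584 0.0515 0.0068]
[[ 0.0004 -1.     -0.    ]
 [ 0.0001  0.     -1.    ]
 [ 1.      0.0004  0.0001]] 0.001056917315011356
```

```bash
cat > kin2.py <<'E'
import kin
from kin import *
keep=[0,2,3,5,7,9]
def fit(keep):
    s=np.linalg.lstsq(M[:,keep],y,rcond=None)[0];xx=np.zeros(len(names));xx[keep]=s;return xx,np.abs(M@xx-y).max()
if __name__=='__main__':
  for k in ([0,2,3,5,9],[0,2,3,5,7,9],[0,2,3,4,5,9],[0,2,3,5,7,8,9],[0,2,3,4,5,7,9]): print([names[i] for i in k],*fit(k))
x,_=fit([0,2,3,5,9]);kin.x=x
from scipy.optimize import least_squares
lo=np.array([-178,-50.7,12.7,-81,10.5,-165]);hi=np.array([178,133,142,261,163,165])
def ik(p,R,q0):
    def f(q):
        pp,RR=fk(q);return np.concatenate([(pp-p)*10,(Ro.from_matrix(RR.T@R)).as_rotvec()])
    r=least_squares(f,np.clip(q0,lo+1,hi-1),bounds=(lo,hi));return r.x,np.abs(r.fun).max()
E
python3 kin2.py
```

```text
['d1', 'lat', 'a2', 'd4', 'L'] [0.0408 0.     0.1171 0.524  0.     0.3459 0.     0.     0.     0.2587] 0.004831744003678862
['d1', 'lat', 'a2', 'd4', 'wy', 'L'] [0.0408 0.     0.1169 0.524  0.     0.3459 0.     0.0002 0.     0.2587] 0.004851791384234361
['d1', 'lat', 'a2', 'fx', 'd4', 'L'] [0.1318 0.     0.1175 0.5368 0.1044 0.3509 0.     0.     0.     0.2576] 0.00045782377401168417
['d1', 'lat', 'a2', 'd4', 'wy', 'gx', 'L'] [ 0.043   0.      0.1214  0.5236  0.      0.3618  0.     -0.0042  0.0158
  0.2597] 0.0048055400393411385
['d1', 'lat', 'a2', 'fx', 'd4', 'wy', 'L'] [0.1318 0.     0.1171 0.5367 0.1045 0.3509 0.     0.0004 0.     0.2576] 0.0003429928960877737
```

```bash
sed -i 's/^x,_=.*/x,_=fit([0,2,3,4,5,9]);kin.x=x/' kin2.py; cat > t.py <<'E'
from kin2 import *
q0=np.array(D[-2][0])
def pose(yaw,pitch): # pitch down positive
    X=rz(yaw)@ry(pitch)@np.array([1,0,0]);Y=rz(yaw)@np.array([0,-1,0]);return np.stack([X,Y,np.cross(X,Y)],1)
def pts(q):
    A,B,C,E,F,G=frames(q);d1,ax,lat,a2,fx,d4,ex,wy,gx,L=x
    s=A@[0,lat,d1];e=s+B@[0,0,a2];e2=e+C@[fx,0,0];w=e2+C@[0,0,d4];return e,e2,w
for yaw in (0,20,40,60):
  for pitch in (-10,0,10,20):
    best=[]
    for z in (.10,.2):
      for st in (q0,[-60,40,100,90,90,0],[-30,40,110,150,60,0]):
        q,e=ik(np.array([.54,.01,z]),pose(yaw,pitch),np.array(st,float))
        if e<1e-3: best.append((z,q.round(1)))
    for z,q in best[:2]+best[-1:]: print(yaw,pitch,z,q,'e',*[v.round(2) for v in pts(q)])
E
python3 t.py
```

```text
0 -10 0.1 [ -22.2   67.7  135.7  154.2  121.4 -100.1] e [ 0.5  -0.08  0.34] [ 0.42 -0.04  0.38] [0.29 0.01 0.05]
0 -10 0.1 [ -22.2   67.7  135.7  154.2  121.4 -100.1] e [ 0.5  -0.08  0.34] [ 0.42 -0.04  0.38] [0.29 0.01 0.05]
0 -10 0.2 [-22.2  47.2 137.5 157.4 104.3 -91.8] e [ 0.41 -0.04  0.5 ] [ 0.31 -0.    0.51] [0.29 0.01 0.16]
0 0 0.1 [-22.5  59.8 138.1 156.5 106.4 -97. ] e [ 0.47 -0.07  0.4 ] [ 0.38 -0.03  0.43] [0.28 0.01 0.1 ]
0 0 0.1 [-22.5  59.8 138.1 156.5 106.4 -97. ] e [ 0.47 -0.07  0.4 ] [ 0.38 -0.03  0.43] [0.28 0.01 0.1 ]
0 0 0.2 [-22.5  37.1 136.8 157.4  84.4 -87.7] e [ 0.34 -0.02  0.56] [0.25 0.02 0.55] [0.28 0.01 0.2 ]
0 10 0.1 [-22.2  49.6 137.6 158.1  86.6 -92.7] e [ 0.42 -0.05  0.48] [ 0.33 -0.01  0.49] [0.29 0.01 0.14]
0 10 0.1 [-22.2  49.6 137.6 158.1  86.6 -92.7] e [ 0.42 -0.05  0.48] [ 0.33 -0.01  0.49] [0.29 0.01 0.14]
0 10 0.2 [-22.2  26.9 133.7 155.1  62.2 -81.8] e [0.27 0.02 0.61] [0.18 0.05 0.58] [0.29 0.01 0.24]
0 20 0.1 [-21.3  39.1 134.5 157.7  64.  -87.4] e [ 0.36 -0.01  0.55] [0.26 0.02 0.54] [0.3  0.01 0.19]
0 20 0.1 [-21.3  39.1 134.5 157.7  64.  
[... 3425 characters left out ...]
 [ 0.27 -0.08  0.49] [ 0.41 -0.21  0.2 ]
60 10 0.1 [-41.6  45.9 107.7  75.2  86.1 -64.1] e [ 0.37 -0.17  0.51] [ 0.3  -0.11  0.46] [ 0.41 -0.21  0.14]
60 10 0.1 [-41.6  45.9 107.7  75.2  86.1 -64.1] e [ 0.37 -0.17  0.51] [ 0.3  -0.11  0.46] [ 0.41 -0.21  0.14]
60 10 0.2 [-41.6  33.7 105.5  74.7  89.9 -50.2] e [ 0.3  -0.11  0.58] [ 0.24 -0.06  0.51] [ 0.41 -0.21  0.24]
60 20 0.1 [-40.1  40.5 107.   70.7  78.5 -57.3] e [ 0.34 -0.13  0.54] [ 0.27 -0.08  0.48] [ 0.42 -0.2   0.19]
60 20 0.1 [-40.1  40.5 107.   70.7  78.5 -57.3] e [ 0.34 -0.13  0.54] [ 0.27 -0.08  0.48] [ 0.42 -0.2   0.19]
60 20 0.2 [-40.1  28.9 103.4  68.5  83.8 -42.9] e [ 0.27 -0.08  0.6 ] [ 0.22 -0.03  0.52] [ 0.42 -0.2   0.29]
```

```bash
cat > tgt.py <<'E'
import sys
from kin2 import *
from t import pose
E
sed -i 's/^for yaw/if __name__=="__main__":\n for yaw/; ' t.py; python3 - <<'E'
import re
s=open('t.py').read();i=s.index('if __name__');open('t.py','w').write(s[:i])
E
cat > tgt.py <<'E'
import sys
from t import *
X,Y,Z,yaw,pitch,n=map(float,sys.argv[1:7])
o=env.observe();p=np.array(o['position']);R=np.array(o['tool_rot'])
T=pose(yaw,pitch);rv=Ro.from_matrix(T@R.T).as_rotvec()
q,e=ik(np.array([X,Y,Z]),T,np.array(o['q']))
print('p',p,'q',np.round(o['q'],1),'F',np.round(o['ft_force'],1));print('shift cm/row',(np.array([X,Y,Z])-p)*100/n,'rot/row',rv/n,'ik',q.round(1),e.round(4), 'model err',fk(o['q'])[0]-p)
E
python3 tgt.py .44 -.07 .25 35 3 10; python3 -c "
from h import *
S=Cam('side')
for b in [(253.5,295.8),(235,288)]: print(S.plane(*b,.008))
C=Cam('scene')
for b in [(195,300),(300,180)]: print(C.plane(*b,.02))"
```

```text
p [ 0.3358 -0.2123  0.3794] q [-84.9  -4.2  99.2  51.5 100.4 -26.1] F [ 0.4  0.1 -0.5]
shift cm/row [ 1.0422  1.4225 -1.294 ] rot/row [ 0.045  -0.0417  0.015 ] ik [-65.3  24.1 127.6  79.5  92.2 -62.2] 0.0 model err [ 0.0001  0.0001 -0.0001]
[ 0.36884168 -0.00609625  0.008     ]
[0.37446508 0.05919426 0.008     ]
[0.41209216 0.31596419 0.02      ]
[ 1.09874105 -0.39488893  0.02      ]
```

Emit:
play_rows(
  travel=[
    [1.04,1.42,-1.3],
    [1.04,1.42,-1.3],
    [1.04,1.42,-1.3],
    [1.04,1.42,-1.3],
    [1.04,1.42,-1.3],
    [1.04,1.42,-1.3],
    [1.04,1.42,-1.3],
    [1.04,1.42,-1.3],
    [1.04,1.42,-1.3],
    [1.04,1.42,-1.3],
  ],
  rotation=[
    [0.045,-0.042,0.015],
    [0.045,-0.042,0.015],
    [0.045,-0.042,0.015],
    [0.045,-0.042,0.015],
    [0.045,-0.042,0.015],
    [0.045,-0.042,0.015],
    [0.045,-0.042,0.015],
    [0.045,-0.042,0.015],
    [0.045,-0.042,0.015],
    [0.045,-0.042,0.015],
  ],
  claw=[0,0,0,0,0,0,0,0,0,0],
)

```text
time_s: 2.32
position: [0.4409, -0.069, 0.248]
tool_rot: [[0.831, 0.556, -0.023], [0.555, -0.831, -0.021], [-0.031, 0.005, -1.0]]
ft_force: [-0.1, -0.8, 0.3]
grip_width: -0.0002
```

```bash
python3 tgt.py .46 -.05 .098 35 2 10;python3 - <<'E'
from h import *
for n in ["scene","side","wrist"]:
    im=env.get_image(n);cv2.imwrite(f"pics/{n}1.png",im[:,:,::-1])
E
```

```text
p [ 0.4409 -0.069   0.248 ] q [-65.3  25.1 129.1  81.1  92.3 -64.8] F [-0.1 -0.8  0.3]
shift cm/row [ 0.1908  0.1904 -1.5002] rot/row [0.0002 0.0006 0.0022] ik [-60.1  54.3 131.7  85.1  87.5 -96. ] 0.0 model err [-0.0005  0.0013  0.0007]
```

View pics/wrist1.png

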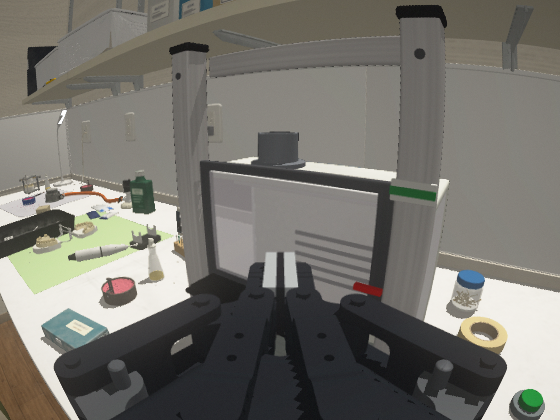

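View pics/scene1.png

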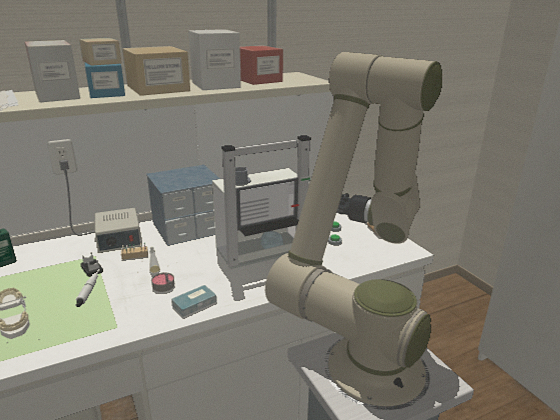

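View pics/side1.png

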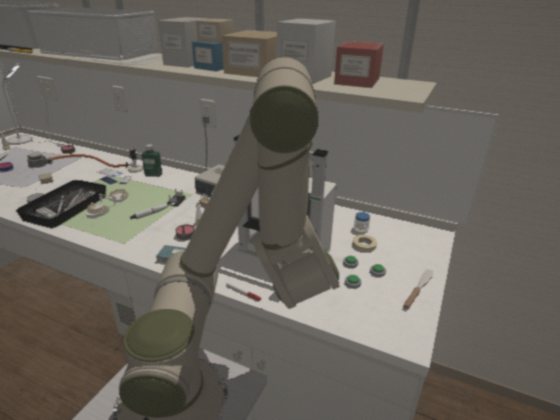

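The wrist view shows the mark's green line at about (414,191), the pointer at (367,290), the lip's left end at (205,288), and the fingers below and in front. I'll measure the mark and pointer again from it, then go down.

```bash
python3 - <<'E'
from h import *
np.set_printoptions(precision=4,suppress=True)
W=Cam('wrist');S=Cam('side');C=Cam('scene')
a=cv2.imread('pics/wrist1.png')[:,:,::-1]
print(blobs(a,'green',15),blobs(a,'red',15))
crop(a,330,160,470,320,5,'pics/w1c.png')
p,r=tri(W,(392,186),C,(200+405/4,120+239/4));print('markin',p,r)
E
```

```text
[([389, 186, 47, 15, 363], [412.1, 192.8]), ([519, 389, 24, 23, 410], [530.6, 399.9])] [([353, 282, 30, 15, 244], [367.8, 288.9])]
markin [ 0.549  -0.0922  0.2689] 0.004864552066438586
```

View pics/w1c.png

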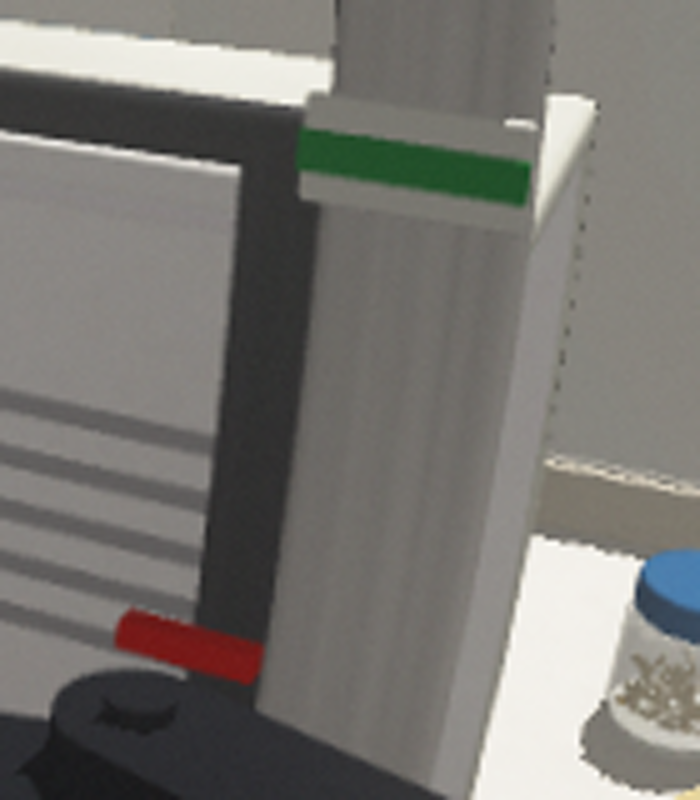

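Emit:
play_rows(
  travel=[
    [0.2,0.2,-1.5],
    [0.2,0.2,-1.5],
    [0.2,0.2,-1.5],
    [0.2,0.2,-1.5],
    [0.2,0.2,-1.5],
    [0.2,0.2,-1.5],
    [0.2,0.2,-1.5],
    [0.2,0.2,-1.5],
    [0.2,0.2,-1.5],
    [0.2,0.2,-1.5],
  ],
  rotation=[
    [0,0,0.002],
    [0,0,0.002],
    [0,0,0.002],
    [0,0,0.002],
    [0,0,0.002],
    [0,0,0.002],
    [0,0,0.002],
    [0,0,0.002],
    [0,0,0.002],
    [0,0,0.002],
  ],
  claw=[0,0,0,0,0,0,0,0,0,0],
)

```text
time_s: 3.3
position: [0.4612, -0.0593, 0.1025]
tool_rot: [[0.822, 0.569, -0.009], [0.567, -0.821, -0.065], [-0.044, 0.048, -0.998]]
ft_force: [0.2, -0.2, 0.8]
grip_width: 0.0004
```

```bash
python3 tgt.py .537 .005 .098 35 2 6;python3 - <<'E'
from h import *
for n in ["scene","wrist"]:
    im=env.get_image(n);cv2.imwrite(f"pics/{n}2.png",im[:,:,::-1])
print(blobs(im,'green',15),blobs(im,'red',15))
E
```

```text
p [ 0.4612 -0.0593  0.1025] q [-60.8  52.5 131.2  84.8  87.1 -96.4] F [ 0.2 -0.2  0.8]
shift cm/row [ 1.2632  1.0709 -0.0745] rot/row [0.0074 0.0033 0.0009] ik [-42.9  51.9 125.2 102.   87.4 -87.2] 0.0 model err [-0.0007  0.0015  0.0015]
[([497, 295, 28, 18, 333], [511.0, 303.4]), ([529, 357, 31, 37, 889], [545.8, 374.8])] [([374, 113, 38, 13, 324], [393.1, 119.0])]
```

View pics/wrist2.png

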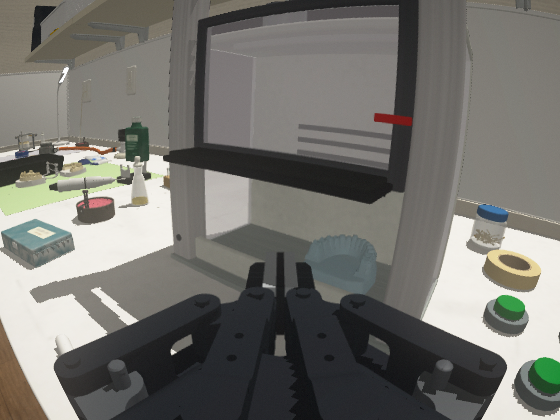

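Wrist view 2 shows the lip's lower front edge from (168,159) to (374,200), the pointer at (393,119), and the fingertips at (280,255) in front of and below the lip. I'll check the lip position.

```bash
python3 - <<'E'
from h import *
np.set_printoptions(precision=4,suppress=True)
W=Cam('wrist');C=Cam('scene');S=Cam('side')
sc=lambda x,y:(200+(x+.5)/4-.5,120+(y+.5)/4-.5)
print('ptr',tri(W,(393.1,119),C,(294.7,205.1)), tri(W,(374,116),C,sc(365,345)))
print('lipR',tri(W,(374,200),C,sc(408,413)),'lipL',tri(W,(168,159),C,sc(182,463)))
for z in (.12,.124,.128): print(z,W.plane(168,159,z),W.plane(270,178,z),W.plane(374,200,z))
print('tip', W.proj(env.observe()['position']))
print('btn',tri(W,(545.8,374.8),S,(353.1,278.4)),tri(W,(511,303.4),S,(350.4,258.9)))
E
```

```text
ptr (array([ 0.562 , -0.0777,  0.1755]), np.float64(0.0005968111338608488)) (array([ 0.562 , -0.0638,  0.1757]), np.float64(0.001233963800726345))
lipR (array([ 0.5211, -0.0826,  0.1282]), np.float64(0.00109565569023376)) lipL (array([0.5249, 0.1144, 0.1267]), np.float64(0.002861666647107225))
0.12 [0.5545 0.1542 0.12  ] [0.554  0.0154 0.12  ] [ 0.5527 -0.0733  0.12  ]
0.124 [0.5399 0.134  0.124 ] [0.5394 0.0048 0.124 ] [ 0.5382 -0.0777  0.124 ]
0.128 [0.5252 0.1137 0.128 ] [ 0.5248 -0.0058  0.128 ] [ 0.5237 -0.0821  0.128 ]
tip [279.3384 268.6977]
btn (array([ 0.5681, -0.2439,  0.0129]), np.float64(0.0014080778614048938)) (array([ 0.6545, -0.2084,  0.0203]), np.float64(0.0026478034382128464))
```

Emit:
play_rows(
  travel=[
    [1.3,1.1,-0.1],
    [1.3,1.1,-0.1],
    [1.3,1.1,-0.1],
    [1.3,1.1,-0.1],
    [1.3,1.1,-0.1],
    [1.3,1.1,-0.1],
  ],
  rotation=[
    [0.007,0.003,0.001],
    [0.007,0.003,0.001],
    [0.007,0.003,0.001],
    [0.007,0.003,0.001],
    [0.007,0.003,0.001],
    [0.007,0.003,0.001],
  ],
  claw=[0,0,0,0,0,0],
)

```text
time_s: 3.9
position: [0.5426, 0.0005, 0.1064]
tool_rot: [[0.825, 0.565, -0.015], [0.565, -0.825, -0.027], [-0.028, 0.013, -1.0]]
ft_force: [-0.1, -1.0, -1.1]
grip_width: 0.0
```

```bash
python3 tgt.py .54 .01 .098 35 2 3;python3 - <<'E'
from h import *
im=env.get_image("wrist");cv2.imwrite(f"pics/wrist3.png",im[:,:,::-1])
E
```

```text
p [0.5426 0.0005 0.1064] q [-42.7  50.5 124.7 102.7  87.3 -86.1] F [-0.1 -1.  -1.1]
shift cm/row [-0.0876  0.3183 -0.2814] rot/row [0.0023 0.0045 0.0033] ik [-41.9  51.9 125.1 103.   87.3 -87. ] 0.0 model err [-0.0011  0.0012  0.0013]
```

View pics/wrist3.png

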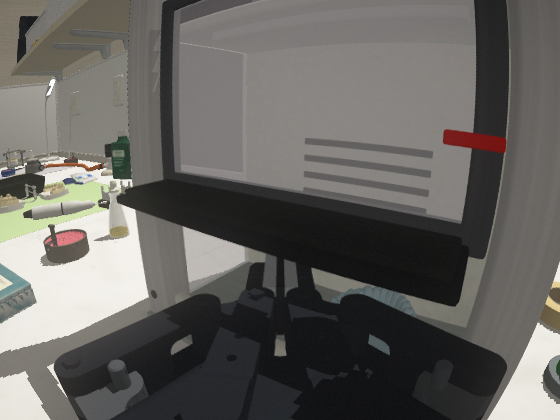

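```bash
python3 - <<'E'
from h import *
np.set_printoptions(precision=4,suppress=True)
W=Cam('wrist')
for p in [(500,365),(470,340),(430,320),(350,292),(218,296),(280,262)]: print(p,*[W.plane(*p,z) for z in (.106,.118,.126)])
E
```

```text
(500, 365) [ 0.5237 -0.1028  0.106 ] [ 0.508  -0.0986  0.118 ] [ 0.4976 -0.0958  0.126 ]
(470, 340) [ 0.5341 -0.0899  0.106 ] [ 0.5167 -0.0878  0.118 ] [ 0.5052 -0.0864  0.126 ]
(430, 320) [ 0.5403 -0.0722  0.106 ] [ 0.522  -0.0729  0.118 ] [ 0.5097 -0.0735  0.126 ]
(350, 292) [ 0.544 -0.035  0.106] [ 0.525  -0.0418  0.118 ] [ 0.5124 -0.0463  0.126 ]
(218, 296) [0.5082 0.0093 0.106 ] [ 0.4951 -0.0047  0.118 ] [ 0.4863 -0.014   0.126 ]
(280, 262) [0.5511 0.007  0.106 ] [ 0.531  -0.0066  0.118 ] [ 0.5176 -0.0157  0.126 ]
```

The right knuckle is close to the lip's edge. I'll turn the yaw to about 18° so only the fingertips sit beneath the lip.

Emit:
play_rows(
  travel=[
    [-0.1,0.3,-0.3],
    [-0.1,0.3,-0.3],
    [-0.1,0.3,-0.3],
    [-0.1,0.3,-0.3],
    [0,0,0],
  ],
  rotation=[
    [0.001,0.003,-0.075],
    [0.001,0.003,-0.075],
    [0.001,0.003,-0.075],
    [0.001,0.003,-0.075],
    [0,0,0],
  ],
  claw=[0,0,0,0,0],
)

```text
time_s: 4.37
position: [0.5406, 0.0102, 0.1058]
tool_rot: [[0.958, 0.285, -0.015], [0.285, -0.958, -0.029], [-0.022, 0.024, -0.999]]
ft_force: [-0.1, 0.5, -0.4]
grip_width: -0.0001
```

```bash
python3 tgt.py .54 .01 .1 18 0 3;python3 - <<'E'
from h import *
im=env.get_image("wrist");cv2.imwrite(f"pics/wrist4.png",im[:,:,::-1])
E
```

```text
p [0.5406 0.0102 0.1058] q [-35.1  54.9 135.2 128.1  95.  -99.3] F [-0.1  0.5 -0.4]
shift cm/row [-0.0206 -0.0065 -0.1926] rot/row [ 0.0097 -0.0048  0.0084] ik [-36.1  57.1 134.2 125.4  96.6 -99.2] 0.0 model err [-0.0013  0.001   0.0017]
```

View pics/wrist4.png

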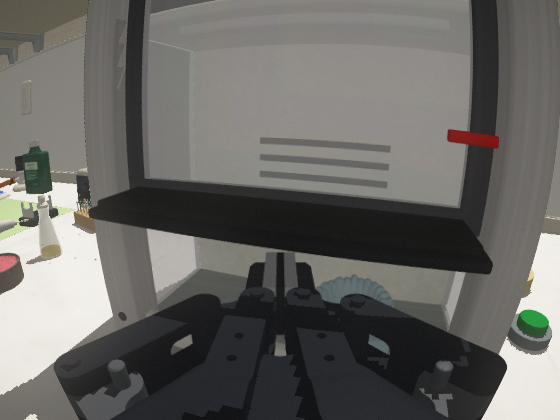

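Only the fingertips are under the lip now (tips at about (280,258)), and the knuckles are clear. I'll push up gently.

Emit:
play_rows(
  travel=[
    [0,0,0.5],
    [0,0,0.5],
    [0,0,0.6],
    [0,0,0.8],
    [0,0,0.8],
    [0,0,0.8],
  ],
  rotation=[
    [0,0,0],
    [0,0,0],
    [0,0,0],
    [0,0,0],
    [0,0,0],
    [0,0,0],
  ],
  claw=[0,0,0,0,0,0],
)

```text
time_s: 4.92
position: [0.5417, 0.0074, 0.1506]
tool_rot: [[0.955, 0.296, -0.012], [0.296, -0.955, -0.032], [-0.021, 0.027, -0.999]]
ft_force: [1.3, 4.2, -5.0]
grip_width: 0.0002
```

```bash
cat > look.py <<'E'
import sys
from h import *
np.set_printoptions(precision=4,suppress=True)
o=env.observe();print('t',o['time_s'],'p',o['position'],'F',np.round(o['ft_force'],1),'q',np.round(o['q'],1))
ims={}
W=Cam('wrist')
for n in ["scene","wrist"]:
    ims[n]=env.get_image(n);cv2.imwrite(f"pics/{n}{sys.argv[1]}.png",ims[n][:,:,::-1])
for n in ims: print(n,'g',blobs(ims[n],'green',3),'r',blobs(ims[n],'red',3))
C=Cam('scene')
r=[b for b in blobs(ims['scene'],'red',4) if 270<b[1][0]<320];w=max(blobs(ims['wrist'],'red',100),key=lambda b:b[1][0])
print('ptr',tri(W,w[1],C,r[0][1]),'wrist on x=.562',W.plane(*w[1],.562,0))
E
python3 look.py 5
```

```text
t 4.9167 p [0.5417 0.0074 0.1506] F [ 1.3  4.2 -5. ] q [-35.9  45.4 134.5 126.9  88.7 -91.5]
scene g [([2, 237, 3, 2, 3], [3.0, 237.3]), ([7, 236, 2, 2, 3], [7.7, 236.3]), ([0, 242, 13, 22, 83], [7.0, 253.5]), ([2, 264, 3, 2, 3], [3.0, 264.3])] r [([129, 236, 3, 1, 3], [130.0, 236.0]), ([301, 282, 8, 3, 12], [305.0, 283.4])]
wrist g [([508, 36, 52, 25, 679], [533.4, 47.5]), ([502, 350, 28, 27, 545], [516.1, 362.5])] r [([442, 146, 52, 19, 667], [467.8, 154.8])]
ptr (array([0.0964, 0.099 , 0.229 ]), np.float64(0.08982648389489872)) wrist on x=.562 [ 0.562  -0.0772  0.2117]
```

View pics/wrist5.png

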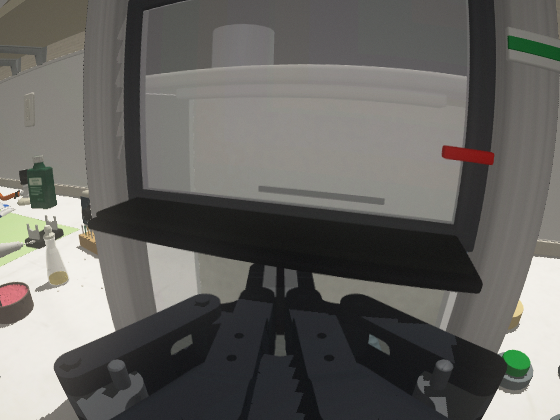

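```bash
python3 - <<'E'
from h import *
np.set_printoptions(precision=4,suppress=True)
W=Cam('wrist')
print(W.plane(509,42,.5505,0),W.plane(445,153,.562,0),W.plane(492,158.5,.562,0))
E
```

```text
[ 0.5505 -0.0917  0.2675] [ 0.562  -0.066   0.2125] [ 0.562  -0.0905  0.213 ]
```

Emit:
play_rows(
  travel=[
    [0,0,0.7],
    [0,0,0.7],
    [0,0,0.7],
    [0,0,0.7],
    [0,0,0.7],
    [0,0,0],
  ],
  rotation=[
    [0,0,0],
    [0,0,0],
    [0,0,0],
    [0,0,0],
    [0,0,0],
    [0,0,0],
  ],
  claw=[0,0,0,0,0,0],
)

```text
time_s: 5.52
position: [0.5417, 0.006, 0.188]
tool_rot: [[0.954, 0.298, -0.011], [0.298, -0.954, -0.037], [-0.021, 0.032, -0.999]]
ft_force: [-0.7, -0.6, 0.3]
grip_width: -0.0001
```

```bash
python3 look.py 6
```

```text
t 5.5167 p [0.5417 0.006  0.188 ] F [-0.7 -0.6  0.3] q [-36.2  37.5 133.4 126.   83.4 -84.5]
scene g [([1, 236, 5, 3, 6], [3.2, 236.8]), ([7, 239, 3, 2, 4], [8.0, 239.2]), ([7, 242, 6, 8, 18], [9.5, 245.8]), ([0, 250, 14, 16, 64], [6.2, 256.2])] r [([302, 283, 3, 2, 3], [303.0, 283.7])]
wrist g [([503, 115, 57, 24, 750], [531.1, 126.4]), ([493, 377, 22, 25, 355], [504.3, 390.4]), ([553, 379, 7, 13, 51], [557.0, 385.3]), ([556, 395, 4, 5, 12], [558.0, 396.7])] r [([439, 145, 53, 20, 671], [465.7, 154.5])]Traceback (most recent call last):
  File "look.py", line 12, in <module>
    print('ptr',tri(W,w[1],C,r[0][1]),'wrist on x=.562',W.plane(*w[1],.562,0))
                             ~^^^
IndexError: list index out of range
```

View pics/wrist6.png

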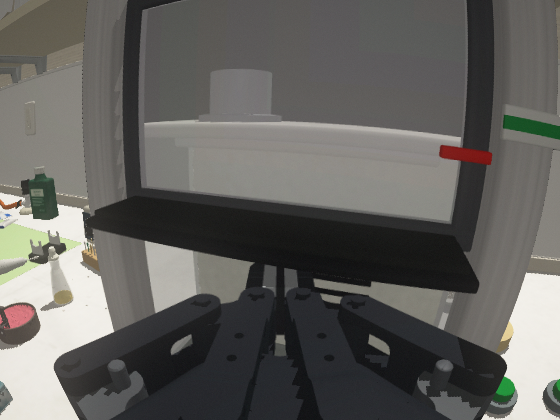

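```bash
cat > pm.py <<'E'
import sys
from h import *
np.set_printoptions(precision=4,suppress=True)
W=Cam('wrist');o=env.observe();im=env.get_image('wrist')
cv2.imwrite(f'pics/{sys.argv[1]}.png',im[:,:,::-1])
h=cv2.cvtColor(im,cv2.COLOR_RGB2HSV).astype(int)
def ends(m,x0):
    m=m.copy();n,l,st,c=cv2.connectedComponentsWithStats(m.astype(np.uint8))
    k=[i for i in range(1,n) if st[i,4]>150 and c[i,0]>350 and st[i,2]>st[i,3]*1.6];k=min(k,key=lambda i:c[i,1]);ys,xs=np.where(l==k)
    return [(c0,np.mean(ys[np.abs(xs-c0)<=1])) for c0 in (xs.min()+3,xs.max()-3)]
H,S,V=h[:,:,0],h[:,:,1],h[:,:,2]
g=ends((H>40)&(H<90)&(S>110),0);r=ends(((H<8)|(H>172))&(S>130),0)
a=[W.plane(*p,.5505,0) for p in g];b=[W.plane(*p,.561,0) for p in r]
print('t',o['time_s'],'p',o['position'],'F',np.round(o['ft_force'],1));print(g,a,'\n',r,b);print('ptr-mark mm',(np.mean([q[2] for q in b])-a[0][2])*1e3)
E
python3 pm.py w7
```

```text
t 5.6167 p [0.5419 0.0056 0.1874] F [ 0.3 -0.2 -0.5]
[(np.int64(506), np.float64(120.5)), (np.int64(556), np.float64(131.0))] [array([ 0.5505, -0.0922,  0.2675]), array([ 0.5505, -0.1197,  0.2675])] 
 [(np.int64(442), np.float64(150.5)), (np.int64(488), np.float64(157.0))] [array([ 0.561 , -0.0653,  0.2494]), array([ 0.561 , -0.0889,  0.2495])]
ptr-mark mm -18.052548311092792
```

Mark 0.2675 and pointer 0.2495, both from the wrist view, so 18 mm remain.

Emit:
play_rows(
  travel=[
    [0,0,0.4],
    [0,0,0.4],
    [0,0,0.4],
    [0,0,0.3],
    [0,0,0.15],
    [0,0,0],
  ],
  rotation=[
    [0,0,0],
    [0,0,0],
    [0,0,0],
    [0,0,0],
    [0,0,0],
    [0,0,0],
  ],
  claw=[0,0,0,0,0,0],
)

```text
time_s: 6.17
position: [0.5418, 0.0055, 0.2026]
tool_rot: [[0.954, 0.298, -0.017], [0.297, -0.954, -0.035], [-0.027, 0.028, -0.999]]
ft_force: [1.3, 1.1, -3.9]
grip_width: -0.0001
```

```bash
python3 pm.py w8
```

```text
t 6.1667 p [0.5418 0.0055 0.2026] F [ 1.3  1.1 -3.9]
[(np.int64(502), np.float64(154.5)), (np.int64(556), np.float64(164.175))] [array([ 0.5505, -0.0921,  0.2672]), array([ 0.5505, -0.1221,  0.2673])] 
 [(np.int64(442), np.float64(151.0)), (np.int64(488), np.float64(157.825))] [array([ 0.561 , -0.0655,  0.2641]), array([ 0.561 , -0.0891,  0.264 ])]
ptr-mark mm -3.187207675809267
```

View pics/w8.png

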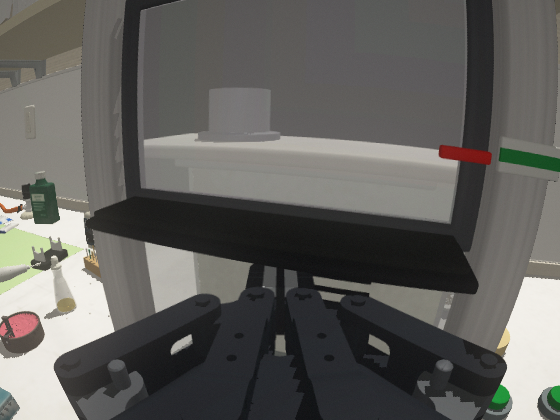

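Emit:
play_rows(
  travel=[
    [0,0,0.25],
    [0,0,0.15],
    [0,0,0],
    [0,0,0],
  ],
  rotation=[
    [0,0,0],
    [0,0,0],
    [0,0,0],
    [0,0,0],
  ],
  claw=[0,0,0,0],
)

```text
time_s: 6.55
position: [0.5418, 0.0055, 0.2067]
tool_rot: [[0.954, 0.298, -0.018], [0.297, -0.954, -0.035], [-0.027, 0.028, -0.999]]
ft_force: [1.2, 1.1, -3.2]
grip_width: -0.0003
```

```bash
python3 pm.py w9
```

```text
t 6.55 p [0.5418 0.0055 0.2067] F [ 1.2  1.1 -3.2]
[(np.int64(501), np.float64(163.5)), (np.int64(556), np.float64(173.33333333333334))] [array([ 0.5505, -0.0922,  0.2673]), array([ 0.5505, -0.123 ,  0.2673])] 
 [(np.int64(442), np.float64(151.0)), (np.int64(488), np.float64(157.825))] [array([ 0.561 , -0.0655,  0.2682]), array([ 0.561 , -0.0891,  0.2681])]
ptr-mark mm 0.83691141294856
```

The pointer is within 1 mm of the line. I'll hold briefly, lower the fingers away, then retreat along the tool axis.

Emit:
play_rows(
  travel=[
    [0,0,0],
    [0,0,0],
    [0,0,0],
    [0,0,-0.3],
    [0,0,-0.7],
    [0,0,-0.8],
    [-1.5,-0.5,0],
    [-2,-0.6,0],
    [-2,-0.6,0],
    [-2,-0.6,0],
    [-2,-0.6,0],
    [0,0,0],
  ],
  rotation=[
    [0,0,0],
    [0,0,0],
    [0,0,0],
    [0,0,0],
    [0,0,0],
    [0,0,0],
    [0,0,0],
    [0,0,0],
    [0,0,0],
    [0,0,0],
    [0,0,0],
    [0,0,0],
  ],
  claw=[0,0,0,0,0,0,0,0,0,0,0,0],
)

```text
time_s: 7.6
position: [0.4722, -0.0399, 0.1991]
tool_rot: [[0.952, 0.308, 0.002], [0.307, -0.951, -0.043], [-0.012, 0.041, -0.999]]
ft_force: [-0.3, -0.3, 0.6]
grip_width: -0.0003
```

```bash
python3 pm.py w10; python3 st.py
```

```text
t 7.6 p [ 0.4722 -0.0399  0.1991] F [-0.3 -0.3  0.6]
[(np.int64(400), np.float64(131.33333333333334)), (np.int64(445), np.float64(137.15384615384616))] [array([ 0.5505, -0.0926,  0.2674]), array([ 0.5505, -0.1225,  0.2674])] 
 [(np.int64(362), np.float64(126.0)), (np.int64(393), np.float64(129.5))] [array([ 0.561 , -0.067 ,  0.2683]), array([ 0.561 , -0.0883,  0.268 ])]
ptr-mark mm 0.7071263072859768
7.65 q [-54.74  38.12 141.98 107.35  89.36 -92.45] p [ 0.4725 -0.0391  0.199 ] 
 [[ 0.9515  0.3077  0.0014]
 [ 0.3074 -0.9506 -0.0426]
 [-0.0118  0.041  -0.9991]] F [ 0.1  -0.73 -1.2 ] 0.00028971168479533123
```

View pics/w10.png

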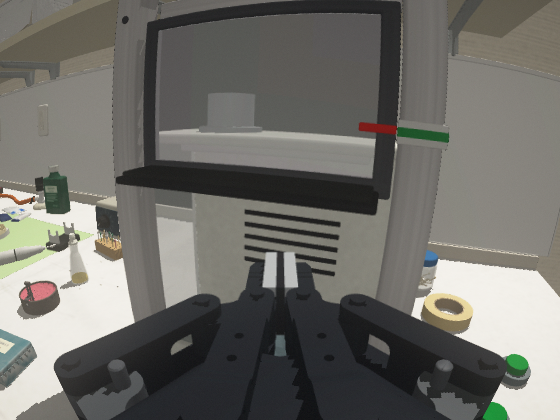

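Emit:
play_rows(
  travel=[
    [0.2,-2.5,1],
    [0.2,-2.5,1],
    [0.2,-2.5,1],
    [0.2,-2.5,1],
    [0.2,-2.5,1],
    [0.2,-2.5,1],
  ],
  rotation=[
    [0,0,0.07],
    [0,0,0.07],
    [0,0,0.07],
    [0,0,0],
    [0,0,0],
    [0,0,0],
  ],
  claw=[0,0,0,0,0,0],
)

```text
time_s: 8.15
position: [0.4853, -0.1854, 0.2619]
tool_rot: [[0.857, 0.516, 0.005], [0.516, -0.856, -0.031], [-0.012, 0.029, -1.0]]
ft_force: [-0.3, -0.1, -0.4]
grip_width: 0.0003
```

```bash
sed -i 's/^q0=.*/q0=0/' t.py; python3 tgt.py .5 -.23 .26 25 88 16;  python3 tgt.py .5 -.23 .2 0 88 16
```

```text
p [ 0.4853 -0.1854  0.2619] q [-66.7  28.4 112.5  83.5  94.4 -52.9] F [-0.3 -0.1 -0.4]
shift cm/row [ 0.0922 -0.279  -0.012 ] rot/row [-0.0435  0.0848 -0.0067] ik [-37.9  20.2  72.1   1.8  86.8  27. ] 0.0 model err [ 0.      0.0001 -0.    ]
p [ 0.4853 -0.1854  0.2619] q [-66.7  28.4 112.5  83.5  94.4 -52.9] F [-0.3 -0.1 -0.4]
shift cm/row [ 0.0922 -0.279  -0.387 ] rot/row [-0.0244  0.0932 -0.0284] ik [-37.6  22.5  78.7   1.2  77.2  52.1] 0.0 model err [ 0.      0.0001 -0.    ]
```

Emit:
play_rows(
  travel=[
    [0.1,-0.3,0.2],
    [0.1,-0.3,0.2],
    [0.1,-0.3,0.2],
    [0.1,-0.3,0.2],
    [0.1,-0.3,0.2],
    [0.1,-0.3,0.2],
    [0.1,-0.3,0],
    [0.1,-0.3,0],
    [0.1,-0.3,0],
    [0.1,-0.3,0],
    [0.1,-0.3,0],
    [0.1,-0.3,0],
  ],
  rotation=[
    [-0.044,0.085,-0.007],
    [-0.044,0.085,-0.007],
    [-0.044,0.085,-0.007],
    [-0.044,0.085,-0.007],
    [-0.044,0.085,-0.007],
    [-0.044,0.085,-0.007],
    [-0.044,0.085,-0.007],
    [-0.044,0.085,-0.007],
    [-0.044,0.085,-0.007],
    [-0.044,0.085,-0.007],
    [-0.044,0.085,-0.007],
    [-0.044,0.085,-0.007],
  ],
  claw=[0,0,0,0,0,0,0,0,0,0,0,0],
)

```text
time_s: 9.15
position: [0.5053, -0.2089, 0.2789]
tool_rot: [[0.333, 0.456, -0.826], [0.183, -0.89, -0.418], [-0.925, -0.012, -0.379]]
ft_force: [-0.2, -0.0, -1.4]
grip_width: 0.0002
```

```bash
python3 tgt.py .5 -.24 .2 25 89 6; python3 - <<'E'
from h import *
np.set_printoptions(precision=4,suppress=True)
W=Cam('wrist');im=env.get_image("wrist");cv2.imwrite(f"pics/w11.png",im[:,:,::-1])
for b in blobs(im,'green',40): print(b,W.plane(*b[1],.02))
E
```

```text
p [ 0.5053 -0.2089  0.2789] q [-45.2  14.7  80.1  21.8  79.5  14.9] F [-0.2 -0.  -1.4]
shift cm/row [-0.0882 -0.5176 -1.3157] rot/row [-0.029   0.0548 -0.0057] ik [-38.3  23.4  77.2   0.9  79.   26.5] 0.0 model err [-0.0001  0.0001 -0.0001]
([138, 106, 47, 26, 195], [161.4, 118.6]) [0.5979 0.0342 0.02  ]
([322, 144, 23, 22, 404], [332.8, 154.4]) [ 0.656  -0.2085  0.02  ]
([380, 177, 22, 24, 391], [390.5, 188.5]) [ 0.6509 -0.2993  0.02  ]
([314, 217, 25, 24, 471], [326.1, 228.4]) [ 0.5627 -0.2435  0.02  ]
```

View pics/w11.png

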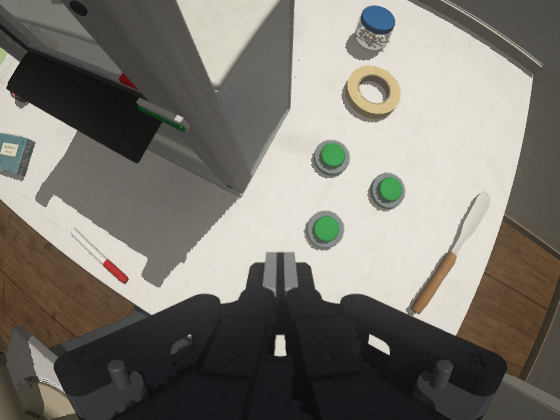

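The wrist view shows the three buttons at (333,154), (390,188) and (326,228). The last, nearest the base, is the target, at about (0.563,-0.244). I'll finish turning the tool down and look again from there to fix its height.

Emit:
play_rows(
  travel=[
    [0.4,-0.5,-1.4],
    [0.4,-0.5,-1.4],
    [0.4,-0.5,-1.4],
    [0.4,-0.5,-1.4],
    [0.4,-0.5,-1.4],
    [0.4,-0.5,-1.4],
    [0,0,0],
  ],
  rotation=[
    [-0.029,0.055,-0.006],
    [-0.029,0.055,-0.006],
    [-0.029,0.055,-0.006],
    [-0.029,0.055,-0.006],
    [-0.029,0.055,-0.006],
    [-0.029,0.055,-0.006],
    [0,0,0],
  ],
  claw=[0,0,0,0,0,0,0],
)

```text
time_s: 9.78
position: [0.5349, -0.223, 0.1887]
tool_rot: [[-0.001, 0.445, -0.896], [0.026, -0.895, -0.444], [-1.0, -0.023, -0.011]]
ft_force: [-0.4, -0.4, -0.5]
grip_width: -0.0002
```

```bash
cat > btn.py <<'E'
import sys
from h import *
np.set_printoptions(precision=4,suppress=True)
W=Cam('wrist');im=env.get_image("wrist");cv2.imwrite(f"pics/{sys.argv[1]}.png",im[:,:,::-1])
for b in blobs(im,'green',40): print(b,*[W.plane(*b[1],z) for z in (.015,.02,.025,.03)])
S=Cam('side');b=min(blobs(im,'green',100),key=lambda b:np.hypot(*W.plane(*b[1],.02)[:2]-[.563,-.2435]))
print(b,tri(W,b[1],S,(353.1,278.4)))
crop(im,max(0,int(b[1][0])-70),max(0,int(b[1][1])-70),int(b[1][0])+70,int(b[1][1])+70,4,f'pics/{sys.argv[1]}c.png')
E
python3 btn.py w12; python3 tgt.py .562 -.244 .06 25 90 6
```

```text
([310, 61, 34, 33, 874], [326.6, 77.0]) [ 0.6571 -0.2084  0.015 ] [ 0.6561 -0.2082  0.02  ] [ 0.6552 -0.208   0.025 ] [ 0.6542 -0.2078  0.03  ]
([390, 111, 30, 33, 750], [404.8, 127.1]) [ 0.6519 -0.3007  0.015 ] [ 0.651  -0.2991  0.02  ] [ 0.6501 -0.2974  0.025 ] [ 0.6493 -0.2958  0.03  ]
([299, 163, 33, 33, 850], [315.3, 178.9]) [ 0.5625 -0.2442  0.015 ] [ 0.5631 -0.2434  0.02  ] [ 0.5636 -0.2427  0.025 ] [ 0.5642 -0.2419  0.03  ]
([299, 163, 33, 33, 850], [315.3, 178.9]) (array([ 0.563 , -0.2443,  0.0177]), np.float64(0.0011705741228217063))
p [ 0.5348 -0.2229  0.1899] q [-34.9  26.8  73.2   1.3  80.7  28.4] F [ 0.5 -0.9 -0.4]
shift cm/row [ 0.4541 -0.3523 -2.1657] rot/row [-0.0044  0.0005 -0.0041] ik [-34.5  37.3  77.3  -0.   65.4  30.5] 0.0 model err [-0.0002  0.     -0.0001]
```

View pics/w12.png

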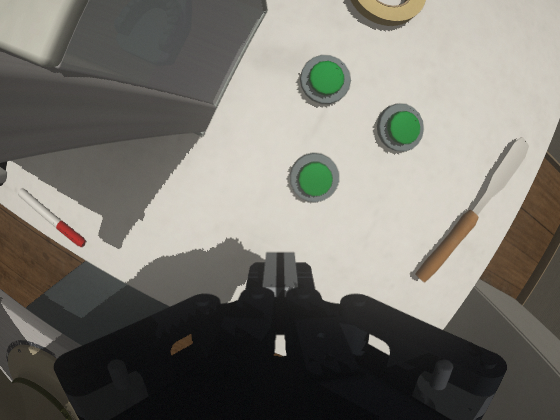

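View pics/w12c.png

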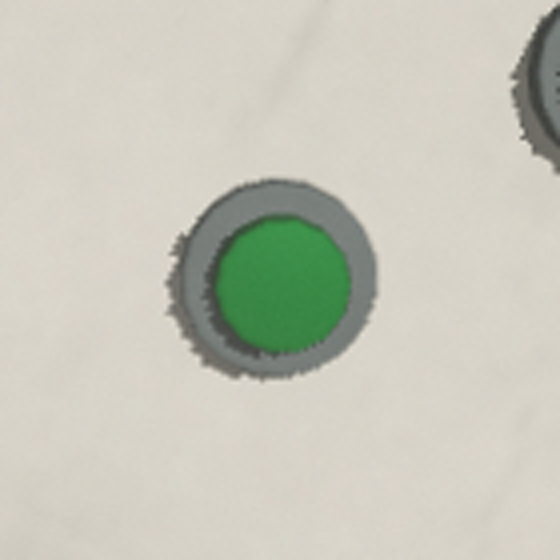

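The crop confirms a green 34 mm button in a grey housing at (315,179), i.e. (0.563,-0.244). It is 0.61 m from the base; the others are at 0.69 and 0.72 m. I'll go above it.

Emit:
play_rows(
  travel=[
    [0.5,-0.4,-2.2],
    [0.5,-0.4,-2.2],
    [0.5,-0.4,-2.2],
    [0.5,-0.4,-2.2],
    [0.5,-0.4,-2.2],
    [0.5,-0.4,-2.0],
    [0,0,0],
  ],
  rotation=[
    [-0.004,0,-0.004],
    [-0.004,0,-0.004],
    [-0.004,0,-0.004],
    [-0.004,0,-0.004],
    [-0.004,0,-0.004],
    [-0.004,0,-0.004],
    [0,0,0],
  ],
  claw=[0,0,0,0,0,0,0],
)

```text
time_s: 10.42
position: [0.5658, -0.2399, 0.0606]
tool_rot: [[0.023, 0.43, -0.903], [0.019, -0.903, -0.429], [-1.0, -0.007, -0.029]]
ft_force: [-0.3, 0.3, -0.5]
grip_width: -0.0001
```

```bash
python3 tgt.py .563 -.2438 .035 25 90 1; python3 btn.py w13
```

```text
p [ 0.5658 -0.2399  0.0606] q [-34.7  37.1  77.6   1.8  64.8  29.1] F [-0.3  0.3 -0.5]
shift cm/row [-0.282  -0.3906 -2.5591] rot/row [-0.019   0.0234 -0.0077] ik [-34.4  39.2  78.5  -0.   62.4  30.6] 0.0 model err [-0.0002  0.0001 -0.0001]
([269, 52, 59, 56, 2520], [298.0, 79.2]) [ 0.6569 -0.2081  0.015 ] [ 0.656  -0.2082  0.02  ] [ 0.6552 -0.2083  0.025 ] [ 0.6544 -0.2085  0.03  ]
([405, 132, 46, 54, 1938], [427.4, 158.8]) [ 0.6517 -0.3009  0.015 ] [ 0.651  -0.2986  0.02  ] [ 0.6503 -0.2963  0.025 ] [ 0.6496 -0.294   0.03  ]
([257, 219, 54, 44, 1573], [284.8, 240.0]) [ 0.5663 -0.2429  0.015 ] [ 0.5678 -0.2421  0.02  ] [ 0.5694 -0.2413  0.025 ] [ 0.5709 -0.2405  0.03  ]
([257, 219, 54, 44, 1573], [284.8, 240.0]) (array([ 0.5664, -0.2436,  0.0149]), np.float64(0.0013198573178228416))
```

View pics/w13.png

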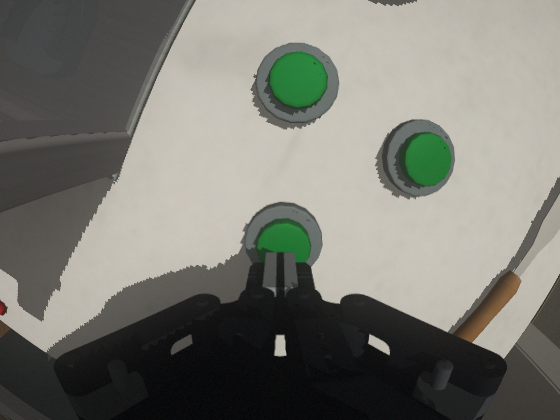

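Button tops agree at z≈0.02. I'll go to just above it with a small sideways correction, then press by force.

Emit:
play_rows(
  travel=[
    [-0.15,-0.2,-1.0],
    [-0.15,-0.2,-1.0],
    [0,0,-0.6],
    [0,0,0],
  ],
  rotation=[
    [-0.01,0.012,-0.004],
    [-0.01,0.012,-0.004],
    [0,0,0],
    [0,0,0],
  ],
  claw=[0,0,0,0],
)

```text
time_s: 10.8
position: [0.5634, -0.244, 0.0398]
tool_rot: [[0.006, 0.423, -0.906], [-0.005, -0.906, -0.423], [-1.0, 0.007, -0.004]]
ft_force: [-0.6, -0.0, 0.5]
grip_width: 0.0001
```

Emit:
play_rows(
  travel=[
    [0,0,-0.5],
    [0,0,-0.3],
    [0,0,-0.2],
  ],
  rotation=[
    [0,0,0],
    [0,0,0],
    [0,0,0],
  ],
  claw=[0,0,0],
)

```text
time_s: 11.05
position: [0.5639, -0.244, 0.0304]
tool_rot: [[0.009, 0.423, -0.906], [-0.006, -0.906, -0.423], [-1.0, 0.009, -0.005]]
ft_force: [-0.3, -0.9, 0.1]
grip_width: 0.0002
```

Emit:
play_rows(
  travel=[
    [0,0,-0.3],
    [0,0,-0.3],
    [0,0,-0.2],
  ],
  rotation=[
    [0,0,0],
    [0,0,0],
    [0,0,0],
  ],
  claw=[0,0,0],
)

```text
time_s: 11.3
position: [0.564, -0.244, 0.022]
tool_rot: [[0.009, 0.423, -0.906], [-0.006, -0.906, -0.423], [-1.0, 0.009, -0.006]]
ft_force: [0.2, -0.8, 0.8]
grip_width: -0.0003
```

Emit:
play_rows(
  travel=[
    [0,0,-0.2],
    [0,0,-0.2],
    [0,0,0],
  ],
  rotation=[
    [0,0,0],
    [0,0,0],
    [0,0,0],
  ],
  claw=[0,0,0],
)

```text
time_s: 11.55
position: [0.5641, -0.244, 0.0178]
tool_rot: [[0.009, 0.423, -0.906], [-0.006, -0.906, -0.423], [-1.0, 0.009, -0.006]]
ft_force: [-0.9, 0.2, 4.7]
grip_width: 0.0001
```

Emit:
play_rows(
  travel=[
    [0,0,-0.2],
    [0,0,0],
  ],
  rotation=[
    [0,0,0],
    [0,0,0],
  ],
  claw=[0,0],
)

```text
time_s: 11.72
position: [0.5641, -0.244, 0.0164]
tool_rot: [[0.01, 0.423, -0.906], [-0.006, -0.906, -0.423], [-1.0, 0.01, -0.006]]
ft_force: [-1.4, 0.4, 4.3]
grip_width: 0.0001
```

Emit:
play_rows(
  travel=[
    [0,0,-0.15],
    [0,0,0],
  ],
  rotation=[
    [0,0,0],
    [0,0,0],
  ],
  claw=[0,0],
)

```text
time_s: 11.88
position: [0.5641, -0.2441, 0.0164]
tool_rot: [[0.01, 0.423, -0.906], [-0.007, -0.906, -0.423], [-1.0, 0.01, -0.006]]
ft_force: [-1.6, 0.8, 4.4]
grip_width: -0.0
```

Emit:
play_rows(
  travel=[
    [0,0,-0.3],
    [0,0,-0.3],
  ],
  rotation=[
    [0,0,0],
    [0,0,0],
  ],
  claw=[0,0],
)

```text
time_s: 12.05
position: [0.5644, -0.2443, 0.0155]
tool_rot: [[0.012, 0.424, -0.906], [-0.009, -0.906, -0.424], [-1.0, 0.013, -0.007]]
ft_force: [-12.9, 6.3, 36.9]
grip_width: 0.0002
```

```bash
python3 st.py; python3 btn.py w14
```

```text
12.05 q [-34.41  40.48  79.78  -0.02  58.88  30.53] p [ 0.5644 -0.2443  0.0155] 
 [[ 0.0122  0.4238 -0.9057]
 [-0.0088 -0.9057 -0.4239]
 [-0.9999  0.0132 -0.0073]] F [-12.91   6.33  36.85] 0.0002300713839689108
([255, 19, 78, 76, 4488], [293.7, 55.8]) [ 0.6567 -0.208   0.015 ] [ 0.6556 -0.2082  0.02  ] [ 0.6545 -0.2084  0.025 ] [ 0.6534 -0.2086  0.03  ]
([430, 126, 57, 68, 2990], [458.3, 159.2]) [ 0.652 -0.301  0.015] [ 0.651  -0.2979  0.02  ] [ 0.6501 -0.2949  0.025 ] [ 0.6492 -0.2918  0.03  ]
([244, 237, 67, 42, 1001], [274.5, 251.0]) [ 0.5719 -0.2382  0.015 ] [ 0.5737 -0.2373  0.02  ] [ 0.5756 -0.2365  0.025 ] [ 0.5775 -0.2356  0.03  ]
([244, 237, 67, 42, 1001], [274.5, 251.0]) (array([ 0.5709, -0.241 ,  0.011 ]), np.float64(0.004491091661363559))
```

View pics/w14.png

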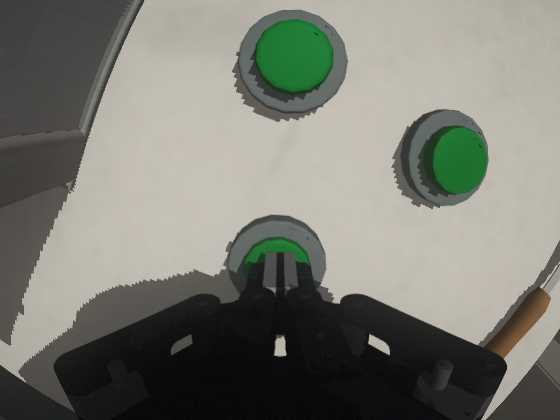

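It bottomed out: 37 N at z 0.0155, the top about 6 mm below first contact, and the button looks flush. Pressed. Now I'll lift straight up and away.

Emit:
play_rows(
  travel=[
    [0,0,0.3],
    [0,0,0.6],
    [0,0,1],
    [0,0,2],
    [0,0,2.5],
    [0,0,2.5],
    [0,0,2.5],
    [0,0,2.5],
    [0,0,2],
    [0,0,0],
    [0,0,0],
  ],
  rotation=[
    [0,0,0],
    [0,0,0],
    [0,0,0],
    [0,0,0],
    [0,0,0],
    [0,0,0],
    [0,0,0],
    [0,0,0],
    [0,0,0],
    [0,0,0],
    [0,0,0],
  ],
  claw=[0,0,0,0,0,0,0,0,0,0,0],
)

```text
time_s: 13.02
position: [0.5635, -0.2436, 0.1853]
tool_rot: [[0.014, 0.424, -0.906], [-0.009, -0.906, -0.424], [-1.0, 0.014, -0.008]]
ft_force: [-0.2, -0.5, -1.1]
grip_width: -0.0005
```

```bash
python3 btn.py w15; python3 st.py; python3 - <<'E'
from h import *
np.set_printoptions(precision=4,suppress=True)
C=Cam('scene');S=Cam('side')
a=env.get_image('scene');b=env.get_image('side');cv2.imwrite('pics/scene9.png',a[:,:,::-1]);cv2.imwrite('pics/side9.png',b[:,:,::-1])
crop(a,200,120,400,310,4,'pics/c9.png');crop(b,220,170,450,310,3,'pics/s9.png')
E
```

```text
([268, 76, 35, 34, 916], [284.7, 92.1]) [ 0.6566 -0.2082  0.015 ] [ 0.6561 -0.2083  0.02  ] [ 0.6556 -0.2083  0.025 ] [ 0.6551 -0.2084  0.03  ]
([352, 123, 31, 33, 807], [367.1, 139.1]) [ 0.6514 -0.3002  0.015 ] [ 0.6509 -0.2989  0.02  ] [ 0.6505 -0.2975  0.025 ] [ 0.6501 -0.2961  0.03  ]
([261, 179, 33, 33, 851], [276.9, 195.2]) [ 0.5624 -0.2439  0.015 ] [ 0.5634 -0.2434  0.02  ] [ 0.5644 -0.2429  0.025 ] [ 0.5653 -0.2424  0.03  ]
([261, 179, 33, 33, 851], [276.9, 195.2]) (array([ 0.5631, -0.2443,  0.0177]), np.float64(0.0012897448446269734))
13.0667 q [-34.41  29.75  68.72  -0.    80.56  30.52] p [ 0.5636 -0.2437  0.1853] 
 [[ 0.0138  0.4237 -0.9057]
 [-0.0096 -0.9057 -0.4238]
 [-0.9999  0.0145 -0.0085]] F [-0.42  0.02  0.92] -0.00013824516689451972
```

View pics/c9.png

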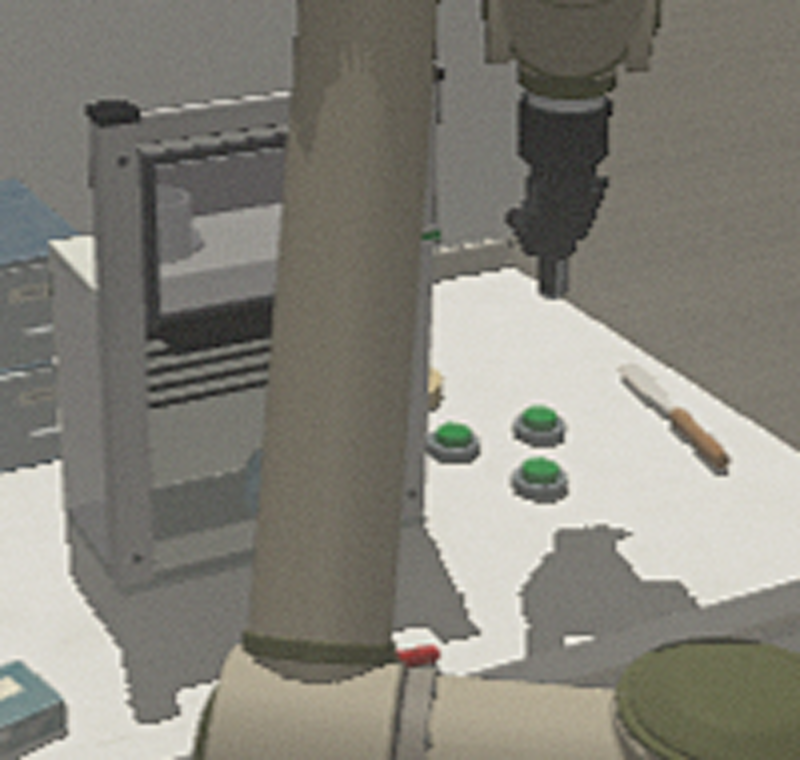

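View pics/w15.png

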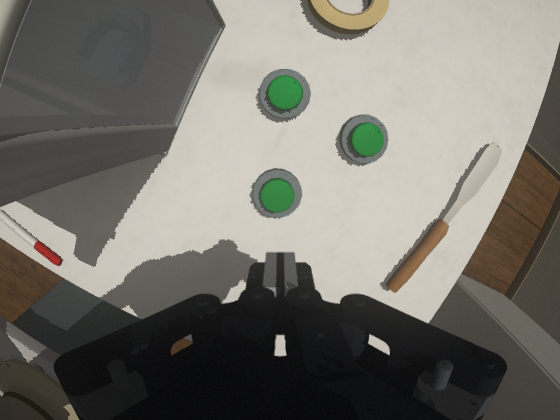

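View pics/s9.png

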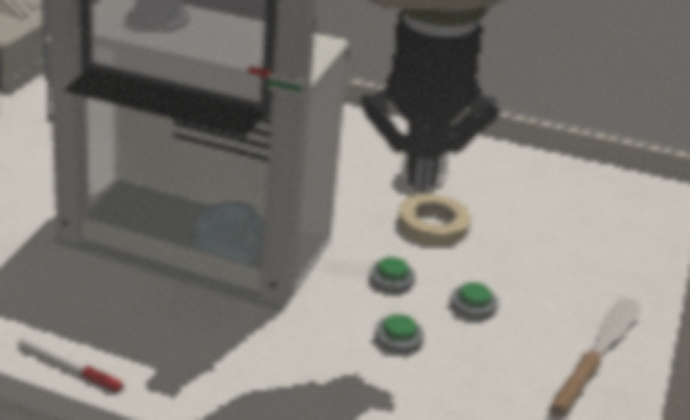

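The side view shows the pointer in line with the green line, the pressed button raised like its neighbours, the model inside the box, and the pen and spatula where they were. The robot is clear of everything, so I'll hand in.

```bash
python3 -c "
from rig import env
print(env.close_job())"
```

```text
the job is handed in; nothing more can be done
None
```

I raised the window to the green line, pressed the start button and let it come up, then handed the job in. No verdict was reported.

- **Window:** I pushed it up from beneath the lip with the closed fingertips. After I let go, the wrist camera put the red pointer 0.7 mm above the green line (pointer 0.268 m, line 0.267 m). A rough check in the side view afterwards was about +2 mm, still within 8 mm.
- **Button:** I pressed the one nearest the robot's base, at about (0.563, -0.244) and 0.61 m away; the other two are at 0.69 and 0.72 m. It bottomed out about 6 mm below first contact, at 37 N on the wrist. After I lifted off, the camera showed it up again.
- **Bystanders:** In the last pictures the model, pen, spatula and the visible part of the burs case looked unmoved. I judged this by eye and did not measure it. The wax pot and dropper bottle were outside my last close-ups, but the robot never went near them. The gripper ended clear of everything.

One disagreement: the button's height came out between 11 and 18 mm by triangulation. The arm touched its top at about 21 mm, so I pressed by force instead of by that measurement.

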